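# Stock the slip tray under its weighted arm

## Robot

A 6-joint arm with a two-finger parallel gripper is mounted at the origin on a cart in front of the work surface, level with it; the furniture and walls round the work are solid. World frame = base frame: x ahead of the robot, y to its left, z up, the work surface at z = 0. Lengths are in m, angles in rad, forces in N, time in s.
With the tool pointing down it reaches from about 0.25 to 0.775 m from the base axis. Payload 4 kg.
Tool frame: the origin (TCP) lies on the centre line of the jaws, within the pads' length; the fingertips stand 14 mm ahead of it and the grasp point (between the pads) lies 5 mm behind it (robot.tips_ahead is the distance from the TCP to the fingertips, in m); z points along the fingers, y is the line along which they close (so a half turn about z gives the same grasp; the last joint's range is limited). The gripper opens to 85 mm and grips with 20 to 120 N. Pads are 22 mm wide; open, the fingers measure 114 mm over their backs; the gripper's body (76 mm by 85 mm) begins 54 mm behind the grasp point. The pads swing forward as they close: fully open they stand 13 mm farther back than shut.
Start: joints at [1.141, 0.087, 1.371, -0, 1.684, -0.103], TCP at [0.177, 0.521, 0.245] pointing down, gripper open.
Joint ranges: [-3.1, 3.1], [-0.76, 2.03], [0.27, 2.55], [-1.08, 4.22], [0.17, 2.65], [-2.57, 2.57]. Speed limits (rad/s): [2.79, 2.79, 3.14, 3.14, 3.14, 3.14].

## Interface

Orientations are given as a unit quaternion [x, y, z, w].
In Python, from rig import readout, imaging, job, robot gives the robot as it stands. The module is installed in compiled form; this text tells all that it offers.
- The arm moves only by the tool drive_tool, never from a script. Its argument "moves" is one flat list of numbers, 4 for each row, row after row: the shift along the tool's x, y, z in cm, then the turn about the tool's z in degrees. In form: [x, y, z, turn, x, y, z, turn, ...]. A call has 1 to 10 rows; each row shifts and turns the commanded pose from where the row before left it, along the tool's axes as they then stand; what a row does not reach is not made up. A row lasts 1/8 s, in which the tool goes at most 62.5 mm and 10.7 degrees, less where a joint would pass 70% of its speed; a pose out of reach is approached as far as the arm can. A call is refused whole if a number of a shift passes 6.25 or a number of a turn 10.7, either way. A call with a gripper value outside its range is refused whole. "jaw" is the finger opening in cm, from 0 to 8.54, set as the call begins (left out, the last holds). The fingers move at their own pace and stop on an object; "force" is the grip in N (left out, the last holds). Time passes only in rows, so rows that do not move let the fingers close. It gives the time, the measured TCP pose, the force, the opening and the grip force at its end, in the units of the state.
- readout.observe(): the state, without advancing time (a new reading comes with each control period).
- imaging.get_image(name): name is "scene" or "top" or "wrist"; returns the picture (480x640x3 uint8, red, green, blue); there is no depth.
- imaging.camera_params(name): a dict with "camera_matrix" (3x3 intrinsics, pixels), "rvec" (rotation vector, rad) and "tvec" (3), from world to camera coordinates, as OpenCV has them; the wrist camera has in their place "tool_from_camera" (4x4, takes a point from camera to tool coordinates, whose origin is the TCP and whose axes are the flange's). Camera axes: x right, y down, z forward; pixel columns grow to the right and rows downward; lengths in m; the calibration is good to about 2 mm. A picture is of the moment at which its call begins: read the wrist's pose just before it. camera_params takes no time and is no camera call.
- job.sign_off(): hands the job in; it is judged then, once.
The state is a dict: "time": time; "qpos": joint angles; "joint_velocities": joint speeds; "joint_efforts": joint torques, N m; "position": TCP position; "orientation": TCP orientation; "wrist_force": force on the tool from outside, world axes, zero at the start; "wrist_torque": the same for the moment, N m; "grip_width": finger opening in m; "grasp_force": force on a finger pad.
Only numpy, scipy, OpenCV 4.12 (cv2) and the standard library are available. Lean on these libraries where they do the work, as an engineer would, in place of code of your own. Each camera call takes 0.05 s, during which the arm holds its last target. There are 200 camera calls.

## Task

Stock the slip tray: swing its weighted arm up and back by the red knob until it stays open by itself, then lay the loose slip pad flat on top of the pad already in the tray, between the side guides and with its dark red bound edge close up against the back wall. Then bring the arm down gently, without letting it drop, so that its black bar rests on the fresh pad. Leave the stamp, the steel cup and the tin where they stand.

Things in the scene. Friction and masses are not known exactly. Their poses are not given: they have to be found in the camera images.
- slip_tray: Green sheet-steel tray for tear-off slip pads, fixed on the worktop, about 148 mm long (x from -60 to +87 mm), 82 mm wide. Origin: centre of the underside; x points from the open front to the back wall, z up. Floor top at z 7 mm; low front lip at x = -59 mm, top at z 14 mm, below where the fresh pad will lie. Hinge cheeks behind the back wall, to z 68 mm.
- slip_tray_seat (a point): Middle of the tray between its four side guides, at floor height (origin +7 mm z). Guides: x from -52 to -28 and +28 to +52 mm, inner faces at y = +-32 mm up to 34 mm above the worktop, then flared outward up to 44 mm; between them each side is open over 56 mm in x, room for the fingers.
- slip_tray_wall (a point): Foot of the back wall's front face, at the tray's x = +56 mm, y = 0, on the floor; the wall is 60 mm wide and its top is 48 mm above the worktop.
- slip_tray_hinge (a point): Axis of the arm's hinge, 70 mm behind the tray's origin (+x) and 56 mm above its underside; the hinge axis is the tray's y axis.
- holddown (a joint): Angle of the weighted hold-down arm (rad): 0 with its bar on the one pad already there, about 0.28 with its bar on two pads, growing as the arm swings up and back; stop at 2.2. Beyond about 1.9 it falls back to the stop and stays open by itself; below that it falls shut. Arm, bar and knob weigh about 0.25 kg; no spring, slight friction.
- knob: Red double-disc knob at the arm's tip, 26 mm in diameter, 27 mm across its flat ends (tray y); origin at its centre. Pinch it from above across the flat ends; it turns freely on its pin, so the tool can stay upright as the arm swings. Its centre is 89 mm from the hinge axis: at joint 0, 88 mm in front (-x) and 11 mm above; at joint 2.2, 60 mm behind and 65 mm above.
- press_bar: Black rubber-sleeved cross bar of the arm, a stiff-turning roller 16 mm thick, 40 mm long (y), 46 mm with its ends, which lies on the pile; origin at its centre, 65 mm from the hinge axis.
- fresh_pad: The loose slip pad on the worktop: cream paper block 104 mm long (x), 56 mm wide (y), 18 mm thick, with kraft card back underneath and a dark red bound edge at its +x end. Origin: centre of the underside. Mass about 0.09 kg.
- fresh_pad_bound (a point): Middle of the fresh pad's bound edge, at its underside, 52 mm from its origin along +x.
- spare_pad: The pad already in the tray: same make, 104 x 56 mm, 16 mm thick, bound edge at the back. Origin: centre of the underside; it lies on the tray floor, so its top is 23 mm above the tray's underside.
- lot_stamp: Stamp with a dark red turned handle, 60 x 26 mm, 71 mm tall, standing behind the work; leave alone. Origin: centre of the underside.
- dosing_cup: Steel dosing cup, 60 mm wide, 62 mm tall, standing to the left; leave alone. Origin: centre of the underside.
- sample_tin: Pale round tin with a grey lid, 65 mm wide, 77 mm tall, standing to the right; leave alone. Origin: centre of the underside.
Mind the look-alikes: they are no part of the job. What is shaped like the fresh_pad but green is not meant.

How it is judged:
On the way, in this order (a step that is already met when the one before it is completed fails the run):
1. the arm is swung up and back to where it stays open (value of joint holddown above 2 rad), for 0.2 s.
2. the fresh pad lies flat on the pad in the tray, between the guides and against the back wall, with the arm still open (value of joint holddown above 1.9 rad and x of fresh_pad_bound in the frame of slip_tray between 0.047 and 0.058 m and y of fresh_pad in the frame of slip_tray between -0.006 and 0.006 m and z of fresh_pad in the frame of slip_tray below 0.026 m and angle between fresh_pad's own z axis and vertical below 0.07 rad and contact force between fresh_pad and spare_pad above 0.2 N), for 0.2 s.
At the end, for the whole second after the job is handed in: Fresh pad flat (4 deg) on the spare pad, between the guides (6 mm off the middle, 8 deg off square), bound edge at the back and within 10 mm of the back wall; spare pad still in place (10 mm) under it; arm down with its bar resting on the fresh pad; all at rest (x of fresh_pad_bound in the frame of slip_tray between 0.046 and 0.058 m and y of fresh_pad in the frame of slip_tray between -0.006 and 0.006 m and z of fresh_pad in the frame of slip_tray between 0.02 and 0.026 m and angle between the x axis of fresh_pad and the x axis of slip_tray, either way round below 0.14 rad and angle between fresh_pad's own z axis and vertical below 0.07 rad and horizontal distance between spare_pad and slip_tray below 0.01 m and contact force between press_bar and fresh_pad above 0.4 N and value of joint holddown between 0.2 and 0.36 rad and linear speed of fresh_pad below 0.02 m/s); the robot touches nothing.
It fails at once if the arm is dropped: it falls shut faster than 7 rad/s (velocity of joint holddown below -7 rad/s).
It fails at once if the stamp is pushed more than 30 mm or tipped over (distance of lot_stamp from where it was at the start of the episode above 0.03 m or angle between lot_stamp's own z axis and vertical above 0.5 rad).
It fails at once if the steel cup is pushed more than 30 mm or tipped over (distance of dosing_cup from where it was at the start of the episode above 0.03 m or angle between dosing_cup's own z axis and vertical above 0.5 rad).
It fails at once if the tin is pushed more than 30 mm or tipped over (distance of sample_tin from where it was at the start of the episode above 0.03 m or angle between sample_tin's own z axis and vertical above 0.5 rad).
It also fails if it takes over 72 s, if anything falls off the work surface, if the arm or the gripper's body presses on something with over 40 N, if the wrist force passes 120 N, or if a joint passes its speed limit or range.

## Working session

There is one attempt and no reset: what is moved stays moved. The work goes in short steps, Python scripts to look and compute and a tool call to move; the robot and the scene stay as the last step left them, time stands still between calls to the robot, and variables do not carry over. Pictures are saved under pics/ and viewed, at most 10 in all, crops included, and the job is handed in when it is done.

Besides the shell and the picture viewer there is one more tool, called after "Emit:" by a JSON object that holds its "method" and its "body", one argument or row to a line. drive_tool: Moves the arm, as the interface text tells. Its arguments: {"type":"object","properties":{"moves":{"type":"array"},"jaw":{"type":"number"},"force":{"type":"number"}},"required":["moves"]}

```bash
mkdir -p pics; cat > h.py <<'E'
import numpy as np, cv2
from rig import readout, imaging, job, robot
from scipy.spatial.transform import Rotation as R
def save(n,f):
    im=imaging.get_image(n); cv2.imwrite('pics/'+f,im[:,:,::-1]); return im
def ext(name,st=None):
    p=imaging.camera_params(name); K=np.array(p['camera_matrix'])
    if 'rvec' in p:
        Rm=cv2.Rodrigues(np.array(p['rvec'],float))[0]; t=np.array(p['tvec'],float).ravel(); return K,Rm,t
    st=st or readout.observe()
    T=np.eye(4);T[:3,:3]=R.from_quat(st['orientation']).as_matrix();T[:3,3]=st['position']
    C=np.linalg.inv(T@np.array(p['tool_from_camera'])); return K,C[:3,:3],C[:3,3]
def px2w(name,uv,z,st=None):
    K,Rm,t=ext(name,st); uv=np.atleast_2d(np.array(uv,float)); z=np.broadcast_to(z,len(uv))
    d=(Rm.T@np.linalg.inv(K)@np.c_[uv,np.ones(len(uv))].T).T; c=-Rm.T@t
    return c+d*((z-c[2])/d[:,2])[:,None]
def w2px(name,P,st=None):
    K,Rm,t=ext(name,st); q=(K@(Rm@np.atleast_2d(P).T+t[:,None])).T; return q[:,:2]/q[:,2:]
E
python3 - <<'E'
from h import *
save('top','top0.png');save('scene','scene0.png')
s=readout.observe();print(s['time'],s['position'],R.from_quat(s['orientation']).as_matrix().round(3))
E
```

```text
0.1 [0.17637876 0.5204935  0.24422998] [[-0.947  0.321 -0.001]
 [ 0.321  0.947 -0.002]
 [ 0.    -0.002 -1.   ]]
```

View pics/top0.png

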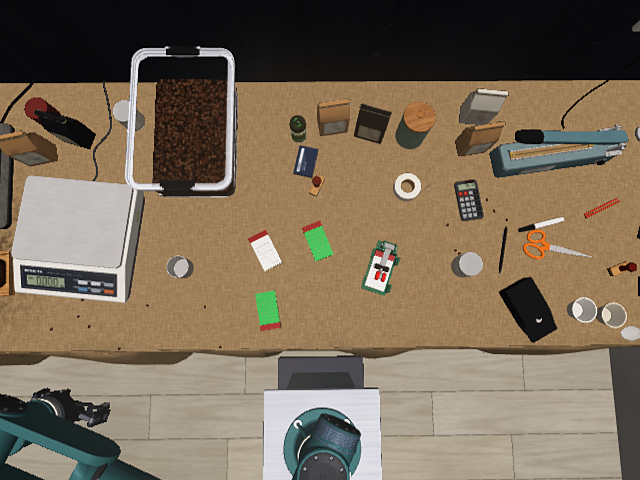

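View pics/scene0.png

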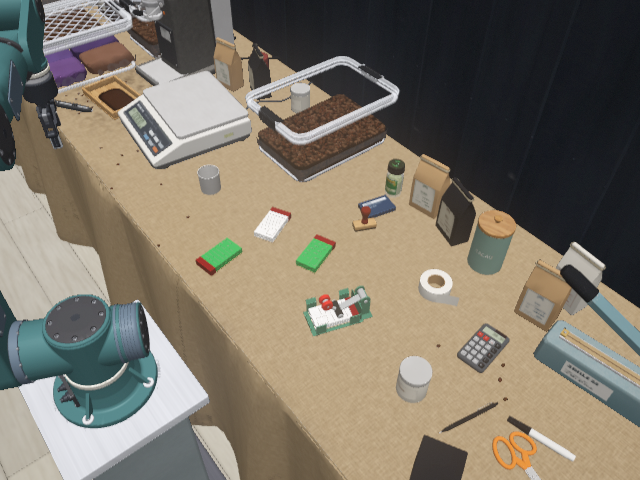

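The top view shows the tray at about (380,267), its back up and to the right. The cream pad is at (264,250) with its red edge at (258,237), and the green pads are decoys. I'll enlarge this area to get corner pixels.

```bash
python3 - <<'E'
from h import *
im=cv2.imread('pics/top0.png')
a=cv2.resize(im[220:285,235:300],(390,390),interpolation=cv2.INTER_CUBIC)
b=cv2.resize(im[235:300,350:415],(390,390),interpolation=cv2.INTER_CUBIC)
cv2.imwrite('pics/crop1.png',np.hstack([a,b]))
print(px2w('top',[[264,250],[258,237],[380,267],[374,288],[388,242],[179,266],[468,264],[317,185]],0.02).round(3))
# pad blob
hsv=cv2.cvtColor(im,cv2.COLOR_BGR2HSV)
m=np.zeros(im.shape[:2],np.uint8); w=(hsv[...,2]>200)&(hsv[...,1]<50); m[225:280,240:290]=w[225:280,240:290]
r=cv2.minAreaRect(cv2.findNonZero(m));print(r,px2w('top',cv2.boxPoints(r),0.018).round(4))
p=imaging.camera_params('wrist');print(np.array(p['tool_from_camera']).round(3))
E
```

```text
[[ 0.534  0.157  0.02 ]
 [ 0.572  0.175  0.02 ]
 [ 0.483 -0.17   0.02 ]
 [ 0.424 -0.151  0.02 ]
 [ 0.554 -0.195  0.02 ]
 [ 0.492  0.396  0.02 ]
 [ 0.489 -0.419  0.02 ]
 [ 0.723  0.006  0.02 ]]
((265.8999938964844, 252.30001831054688), (30.857736587524414, 19.230182647705078), 63.43495178222656) [[0.5558 0.1963 0.018 ]
 [0.58   0.1477 0.018 ]
 [0.5007 0.1083 0.018 ]
 [0.4769 0.1566 0.018 ]]
[[-0.    -0.95  -0.311  0.079]
 [ 1.     0.    -0.     0.001]
 [ 0.    -0.311  0.95  -0.129]
 [ 0.     0.     0.     1.   ]]
```

View pics/crop1.png

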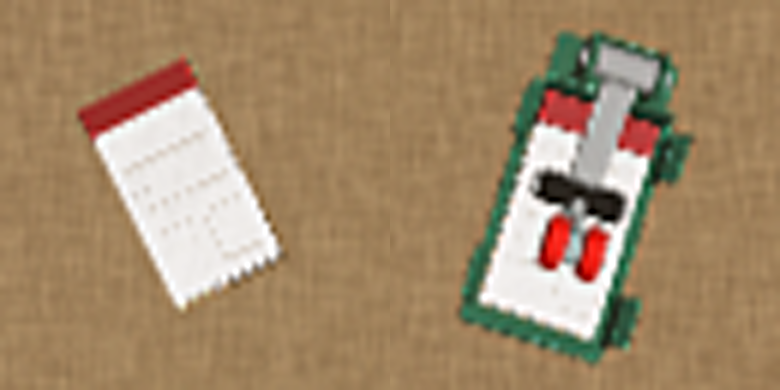

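The left crop shows the fresh pad's corners: (80,115), (187,60), (283,253), (183,308). The right crop shows the spare pad's corners: (545,88), (668,120), (600,340), (478,303), with the knob's middle at (575,248).

```bash
python3 - <<'E'
from h import *
A=np.array([[80,115],[187,60],[283,253],[183,308]])/6+[235,220]
B=(np.array([[545,88],[668,120],[600,340],[478,303]])-[390,0])/6+[350,235]
for n,C,z in(('fresh',A,.018),('spare',B,.023)):
    P=px2w('top',C-.5,z)[:,:2]; f=(P[0]+P[1])/2;b=(P[2]+P[3])/2
    d=f-b;print(n,P.mean(0).round(4),'len',np.linalg.norm(d),'w',np.linalg.norm(P[1]-P[0]),np.linalg.norm(P[2]-P[3]),'yaw',np.degrees(np.arctan2(d[1],d[0])))
print(px2w('top',[[350+185/6,235+248/6]],.067))
E
```

```text
fresh [0.5345 0.1547] len 0.10390264906611146 w 0.05675476113820155 0.05328949763714107 yaw 27.260817485171707
spare [ 0.4745 -0.1692] len 0.1074724493273579 w 0.0597165134413135 0.0591522217457527 yaw -18.869537044404236
[[ 0.45336167 -0.16488464  0.067     ]]
```

Emit:
{"method": "drive_tool", "body": {
  "moves": [-3.7,-4.3,0,0,-3.7,-4.3,0,0,-3.7,-4.3,0,0,-3.7,-4.3,0,0,-3.7,-4.3,0,0,-3.7,-4.3,0,0,-3.7,-4.3,0,0,-3.7,-4.3,0,0,-3.7,-4.3,0,0,-3.7,-4.3,0,0],
  "jaw": 5
}}

```text
time: 1.35
position: [0.3891, -0.0069, 0.245]
orientation: [0.163, 0.987, 0.0, 0.0]
wrist_force: [0.3, 0.4, -0.2]
grip_width: 0.0504
grasp_force: 0.0
```

Emit:
{"method": "drive_tool", "body": {
  "moves": [-3.7,-4.3,0,0,-3.7,-4.3,0,0,-3.7,-4.3,4,0,0,0,0,0,0,0,0,0]
}}

```text
time: 1.98
position: [0.4503, -0.1574, 0.2089]
orientation: [0.163, 0.987, 0.001, -0.001]
wrist_force: [-0.5, 0.1, 0.4]
grip_width: 0.0501
grasp_force: 0.0
```

```bash
python3 - <<'E'
from h import *
s=readout.observe();save('wrist','w1.png');print(s['time'],s['position'],s['orientation'],s['grip_width'],s['wrist_force'])
t=R.from_euler('z',-18.7,degrees=True).as_matrix()
for o in([0,0,0],[-.018,0,.067],[-.059,-.041,.014],[-.059,.041,.014],[.056,-.03,.048],[.056,.03,.048]): print(o,w2px('wrist',[t@np.array(o)+[.4745,-.169,0]],s).round())
E
```

```text
1.975 [ 0.45025749 -0.15736038  0.20892624] [ 1.62858588e-01  9.86649069e-01  5.35265876e-04 -6.38944913e-04] 0.05009423026092279 [-0.53182214  0.06426327  0.39316854]
[0, 0, 0] [[310. 242.]]
[-0.018, 0, 0.067] [[309. 247.]]
[-0.059, -0.041, 0.014] [[255. 173.]]
[-0.059, 0.041, 0.014] [[364. 173.]]
[0.056, -0.03, 0.048] [[270. 331.]]
[0.056, 0.03, 0.048] [[349. 331.]]
```

View pics/w1.png

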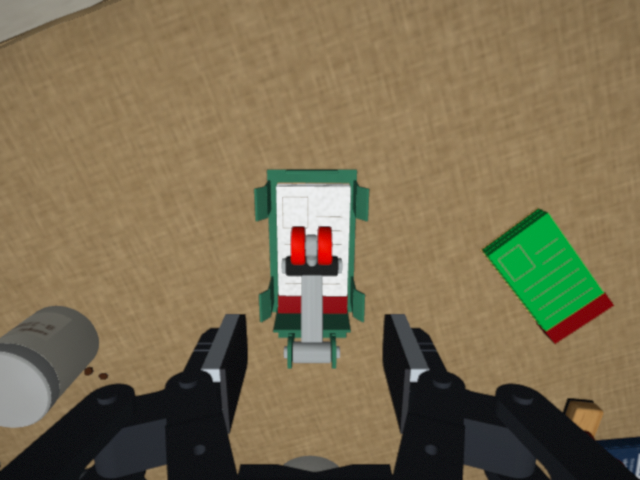

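The wrist view shows the tray square to the tool: lip centre (312,172), knob (311.5,247), hinge (313,352). The predictions match within about 2 px.

```bash
cat >> h.py <<'E'
def tool(P,st=None):
    st=st or readout.observe(); return R.from_quat(st['orientation']).inv().apply(np.array(P)-st['position'])
E
python3 - <<'E'
from h import *
s=readout.observe()
for n,uv,z in(('knob',(311.5,247),.067),('lip',(312,173),.014),('hinge',(313,352),.062)):
    P=px2w('wrist',[uv],z,s); print(n,P.round(4),(100*tool(P,s)).round(2))
a=np.radians(np.linspace(172.9,172.9-122,21)); k=np.c_[np.cos(a),np.sin(a)]*8.9
print((-np.diff(k,axis=0)).round(2).tolist())
E
```

```text
knob [[ 0.4592 -0.1616  0.067 ]] [[-0.96 -0.17 14.29]]
lip [[ 0.4199 -0.1482  0.014 ]] [[ 3.2  -0.16 19.58]]
hinge [[ 0.5385 -0.1875  0.062 ]] [[-9.3  -0.08 14.79]]
[[-0.17, -0.93], [-0.27, -0.91], [-0.36, -0.88], [-0.45, -0.83], [-0.54, -0.78], [-0.62, -0.72], [-0.69, -0.65], [-0.75, -0.57], [-0.81, -0.49], [-0.86, -0.4], [-0.9, -0.31], [-0.92, -0.21], [-0.94, -0.11], [-0.95, -0.01], [-0.94, 0.09], [-0.93, 0.19], [-0.9, 0.29], [-0.87, 0.38], [-0.82, 0.47], [-0.77, 0.56]]
```

Emit:
{"method": "drive_tool", "body": {
  "moves": [-0.45,-0.15,4,0,-0.5,0,4,0,0,0,3,0,0,0,2,0,0,0,1,0,0,0,0,0]
}}

```text
time: 2.78
position: [0.4593, -0.1614, 0.0698]
orientation: [0.162, 0.987, 0.0, 0.0]
wrist_force: [-0.0, 0.1, 0.4]
grip_width: 0.0502
grasp_force: 0.0
```

Emit:
{"method": "drive_tool", "body": {
  "moves": [0,0,0,0,0,0,0,0,0,0,0,0,0,0,0,0],
  "jaw": 2,
  "force": 30
}}

```text
time: 3.28
position: [0.4598, -0.1629, 0.0709]
orientation: [0.163, 0.987, -0.001, 0.001]
wrist_force: [-1.5, -1.5, 6.5]
grip_width: 0.0262
grasp_force: 35.4
```

Emit:
{"method": "drive_tool", "body": {
  "moves": [-0.17,0,-0.93,0,-0.27,0,-0.91,0,-0.36,0,-0.88,0,-0.45,0,-0.83,0,-0.54,0,-0.78,0,-0.62,0,-0.72,0,-0.69,0,-0.65,0,-0.75,0,-0.57,0]
}}

```text
time: 4.28
position: [0.495, -0.1747, 0.1327]
orientation: [0.163, 0.987, -0.0, -0.001]
wrist_force: [-3.9, -3.9, 0.6]
grip_width: 0.0262
grasp_force: 34.7
```

Emit:
{"method": "drive_tool", "body": {
  "moves": [-0.81,0,-0.49,0,-0.86,0,-0.4,0,-0.9,0,-0.31,0,-0.92,0,-0.21,0,-0.94,0,-0.11,0,-0.95,0,-0.01,0]
}}

```text
time: 5.03
position: [0.5475, -0.1926, 0.1487]
orientation: [0.163, 0.987, -0.001, 0.001]
wrist_force: [-2.0, -4.2, 3.6]
grip_width: 0.0262
grasp_force: 35.1
```

Emit:
{"method": "drive_tool", "body": {
  "moves": [-0.94,0,0.09,0,-0.93,0,0.19,0,-0.9,0,0.29,0,-0.87,0,0.38,0,-0.82,0,0.47,0,-0.77,0,0.56,0,-0.2,0,0.2,0,0,0,0,0,0,0,0,0]
}}

```text
time: 6.15
position: [0.5994, -0.2102, 0.1261]
orientation: [0.163, 0.987, -0.001, 0.002]
wrist_force: [0.4, -5.4, 1.3]
grip_width: 0.0266
grasp_force: 34.9
```

Emit:
{"method": "drive_tool", "body": {
  "moves": [0,0,0,0,0,0,0,0,0,0,0,0],
  "jaw": 4.5
}}

```text
time: 6.52
position: [0.598, -0.2084, 0.125]
orientation: [0.162, 0.987, 0.001, -0.0]
wrist_force: [-1.0, -0.0, 0.2]
grip_width: 0.0449
grasp_force: 0.0
```

Emit:
{"method": "drive_tool", "body": {
  "moves": [0,0,-2,0,0,0,-4,0,0,0,-2,0,3,5.4,0,0,3,5.4,0,0,3,5.4,0,0,3,5.4,0,0,3,5.4,0,0,3,5.4,0,0]
}}

```text
time: 7.65
position: [0.5312, 0.1575, 0.2077]
orientation: [0.163, 0.987, 0.001, 0.001]
wrist_force: [1.3, 0.5, 0.0]
grip_width: 0.0451
grasp_force: 0.0
```

Emit:
{"method": "drive_tool", "body": {
  "moves": [0,0,0,-10,0,0,0,-10,0,0,0,-10,0,0,0,-10,0,0,0,-6,0,0,0,0,0,0,0,0],
  "jaw": 8.2
}}

```text
time: 8.52
position: [0.5316, 0.1555, 0.2065]
orientation: [-0.235, 0.972, 0.0, 0.001]
wrist_force: [-0.3, -0.7, -0.0]
grip_width: 0.0822
grasp_force: 0.0
```

```bash
python3 - <<'E'
from h import *
s=readout.observe();im=save('wrist','w2.png');print(s['time'],s['position'],s['orientation'],s['qpos'])
Rm=R.from_quat(s['orientation']).as_matrix();print('toolx yaw',np.degrees(np.arctan2(-Rm[1,0],-Rm[0,0])))
E
```

```text
8.525 [0.53162608 0.15553697 0.20646989] [-2.35097289e-01  9.71971593e-01  7.45571893e-05  6.93920597e-04] [ 1.82136717e-01  1.05636389e-01  1.42753363e+00  2.25580536e-04
  1.60704513e+00 -1.86328872e+00]
toolx yaw 27.19472930889092
```

View pics/w2.png

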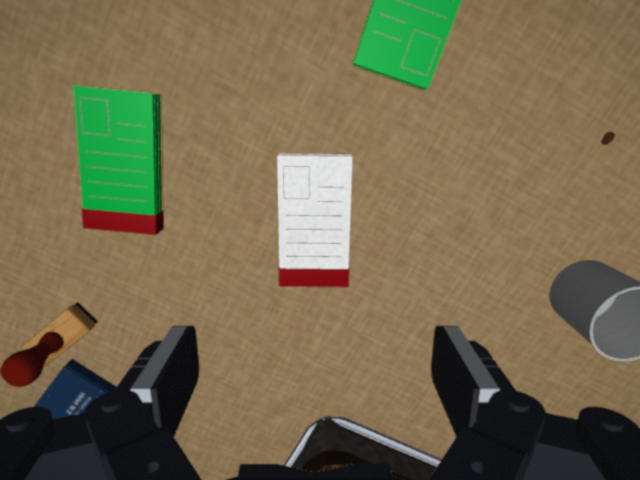

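The wrist view shows the cream pad square to the tool, with corners (278,154), (352,155), (349,287), (279,287) and its bound edge nearest the gripper.

```bash
python3 - <<'E'
from h import *
s=readout.observe()
C=[[278,154],[352,155],[349,287],[279,287]]
T=100*tool(px2w('wrist',C,.018,s),s); print(T.round(2),T.mean(0).round(2))
E
```

```text
[[ 4.68 -2.69 18.82]
 [ 4.61  2.7  18.81]
 [-5.83  2.74 18.83]
 [-5.83 -2.89 18.83]] [-0.59 -0.04 18.82]
```

Emit:
{"method": "drive_tool", "body": {
  "moves": [-0.6,0,4,0,0,0,5,0,0,0,4,0,0,0,3,0,0,0,1.5,0,0,0,0,0],
  "jaw": 7.4
}}

```text
time: 9.32
position: [0.5363, 0.1581, 0.0298]
orientation: [-0.236, 0.972, 0.0, -0.001]
wrist_force: [0.1, 0.4, 0.8]
grip_width: 0.0741
grasp_force: 0.0
```

```bash
python3 -c "
from h import *
print(robot.tips_ahead, readout.observe()['position'])"
```

```text
0.014 [0.53625633 0.1581062  0.02977367]
```

Emit:
{"method": "drive_tool", "body": {
  "moves": [0,0,0.6,0,0,0,0.6,0,0,0,0,0]
}}

```text
time: 9.7
position: [0.5367, 0.1582, 0.0185]
orientation: [-0.236, 0.972, 0.0, -0.0]
wrist_force: [0.5, 0.0, -1.0]
grip_width: 0.0741
grasp_force: 0.0
```

Emit:
{"method": "drive_tool", "body": {
  "moves": [0,0,0,0,0,0,0,0,0,0,0,0,0,0,0,0],
  "jaw": 4.5,
  "force": 30
}}

```text
time: 10.2
position: [0.5372, 0.1583, 0.0191]
orientation: [-0.236, 0.972, 0.0, 0.001]
wrist_force: [-0.1, -0.4, 3.0]
grip_width: 0.0552
grasp_force: 33.4
```

Emit:
{"method": "drive_tool", "body": {
  "moves": [0,0,-1,0,0,0,-2,0,0,0,-4,0,0,0,-5,0,0,0,-4,0,0,0,0,0]
}}

```text
time: 10.95
position: [0.5389, 0.1586, 0.1834]
orientation: [-0.236, 0.972, -0.0, 0.005]
wrist_force: [0.8, -0.5, -1.9]
grip_width: 0.0553
grasp_force: 33.0
```

```bash
python3 - <<'E'
from h import *
s=readout.observe();im=save('wrist','w3.png');print(s['time'],s['position'],s['grip_width'],s['wrist_force'],s['wrist_torque'])
E
```

```text
10.95 [0.53886013 0.15861973 0.18336822] 0.05534727405242568 [ 0.81726219 -0.52680725 -1.89069869] [-0.04703499 -0.03228093  0.03005178]
```

View pics/w3.png

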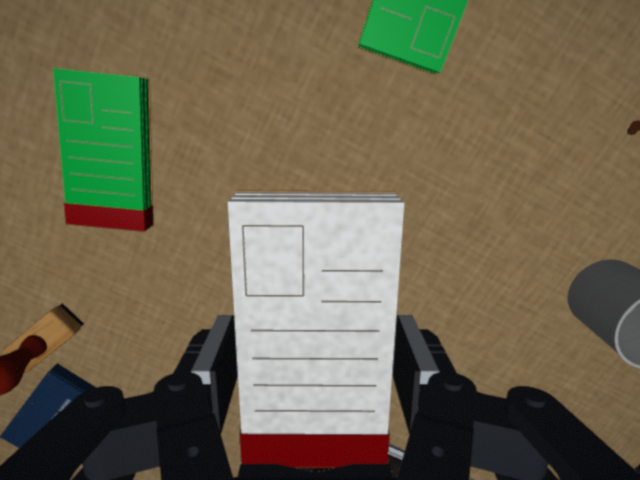

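The pad is held centrally. Its front top corners are at (228,202) and (404,202), its front underside corners at about (236,193) and (397,193), and the red line is at (241,434)-(390,434). I'll use PnP to find the pad's pose in the tool frame.

```bash
python3 - <<'E'
from h import *
s=readout.observe()
# red width from w2: tool x positions
p=imaging.camera_params('wrist');K=np.array(p['camera_matrix']);TC=np.array(p['tool_from_camera'])
s2=dict(position=[0.53162608,0.15553697,0.20646989],orientation=[-0.235097289,0.971971593,7.4557e-05,6.9392e-04])
a=tool(px2w('wrist',[[314,269],[314,287]],.018,s2),s2);rw=a[0,0]-a[1,0];print('red',rw)
O=np.array([[-.052,-.028,.018],[-.052,.028,.018],[-.052,-.028,0],[-.052,.028,0],[.052-rw,-.028,.018],[.052-rw,.028,.018]])
U=np.array([[228,202],[404,202],[236,193],[397,193],[241,434],[390,434]],float)
ok,rv,tv=cv2.solvePnP(O,U,K,None); 
print('resid',(cv2.projectPoints(O,rv,tv,K,None)[0][:,0]-U).round(1).tolist())
T=np.eye(4);T[:3,:3]=cv2.Rodrigues(rv)[0];T[:3,3]=tv.ravel();T=TC@T
print(T.round(4))
W=R.from_quat(s['orientation']).as_matrix()@T[:3,:3];print('pad z world',W[:,2].round(3),'yaw',np.degrees(np.arctan2(W[1,0],W[0,0])))
print('proj bound',cv2.projectPoints(np.array([[.052,-.028,.018],[.052,.028,.018]]),rv,tv,K,None)[0][:,0])
E
```

```text
red 0.015526177715408922
resid [[-0.8, 0.2], [1.1, 0.5], [1.3, -0.7], [-2.0, -0.5], [0.3, -0.1], [0.1, 0.4]]
[[-9.999e-01 -1.100e-03  1.460e-02 -1.700e-03]
 [-1.200e-03  1.000e+00 -3.400e-03  2.000e-04]
 [-1.460e-02 -3.400e-03 -9.999e-01  2.090e-02]
 [ 0.000e+00  0.000e+00  0.000e+00  1.000e+00]]
pad z world [-0.015 -0.01   1.   ] yaw 27.215302889516067
proj bound [[243.27342066 467.00275098]
 [387.90722278 467.50161459]]
```

Emit:
{"method": "drive_tool", "body": {
  "moves": [0,0,0,10,0,0,0,10,0,0,0,10,0,0,0,10,0,0,0,6,0,0,0,0]
}}

```text
time: 11.75
position: [0.5354, 0.1579, 0.1757]
orientation: [0.162, 0.987, -0.001, -0.002]
wrist_force: [-0.3, 0.1, -2.4]
grip_width: 0.055
grasp_force: 33.0
```

Emit:
{"method": "drive_tool", "body": {
  "moves": [-0.5,-3.8,0,0,-0.5,-3.8,0,0,-0.5,-3.8,0,0,-0.5,-3.8,0,0,-0.5,-3.8,0,0,-0.5,-3.8,0,0,-0.5,-3.8,0,0,-0.5,-3.8,0,0,-0.3,-2.6,0,0,0,0,0,0]
}}

```text
time: 13.0
position: [0.4705, -0.1693, 0.177]
orientation: [0.163, 0.987, 0.0, -0.001]
wrist_force: [-0.6, 0.6, -1.5]
grip_width: 0.0552
grasp_force: 33.0
```

```bash
python3 - <<'E'
from h import *
s=readout.observe();im=save('wrist','w4.png');print(s['time'],s['position'],s['orientation'])
print('target offset cm',(100*tool([.4740,-.1683,.0435],s)).round(2))
t=R.from_euler('z',-18.75,degrees=True).as_matrix(); o=np.array([.4740,-.1683,0])+t@[.0012,-.0002,0]-t@[.0,0,0]
for q in([-.059,-.041,.014],[-.059,.041,.014],[-.028,-.032,.034],[-.028,.032,.034]): print(q,w2px('wrist',[t@np.array(q)+o],s).round())
E
```

```text
13.0 [ 0.47053183 -0.1693282   0.17702777] [ 1.63445594e-01  9.86551424e-01  3.49125953e-04 -1.30531651e-03]
target offset cm [-0.33  0.21 13.35]
[-0.059, -0.041, 0.014] [[255. 146.]]
[-0.059, 0.041, 0.014] [[378. 146.]]
[-0.028, -0.032, 0.034] [[267. 198.]]
[-0.028, 0.032, 0.034] [[366. 198.]]
```

View pics/w4.png

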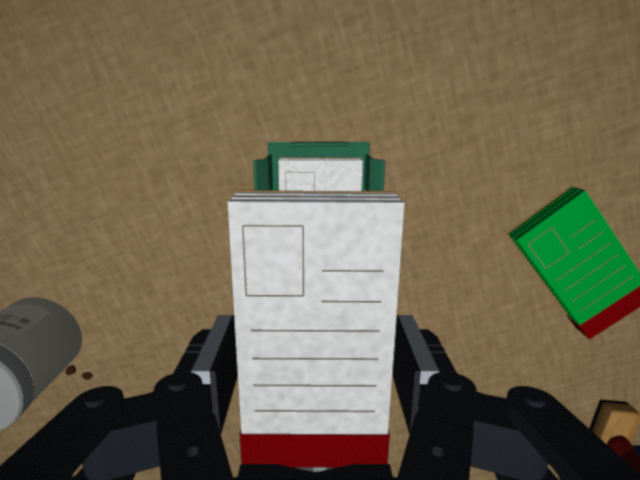

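The held pad hides most of the tray. The lip centre is at (319.5,145) against a prediction of (316.5,146), so I'll add about 1.5-2 mm in y.

Emit:
{"method": "drive_tool", "body": {
  "moves": [-0.3,0.35,2,0,0,0,4,0,0,0,3,0,0,0,0.9,0,0,0,0,0,0,0,0,0]
}}

```text
time: 13.8
position: [0.4767, -0.166, 0.0812]
orientation: [0.162, 0.987, -0.0, 0.002]
wrist_force: [1.0, -0.2, -1.0]
grip_width: 0.0548
grasp_force: 33.0
```

```bash
python3 - <<'E'
from h import *
s=readout.observe();im=save('wrist','w5.png');print(s['time'],s['position'],s['orientation'],s['wrist_force'])
t=R.from_quat(s['orientation']).as_matrix()
# tray model expressed relative to tool: origin at tool (0.0012,.0002), x=-toolx,z up
for q in([-.060,-.041,.014],[-.060,.041,.014],[-.052,-.032,.034],[-.052,.032,.034]):
    P=np.array(s['position'])*[1,1,0]+[0,0,q[2]]+t[:,0]*(.0012-.0-q[0])*1+t[:,1]*(q[1]+.0002)
    print(q,w2px('wrist',[P],s).round())
E
```

```text
13.8 [ 0.47669546 -0.16599809  0.08116073] [ 1.62358904e-01  9.86730541e-01 -3.40217430e-04  1.51968727e-03] [ 1.00773204 -0.22573576 -1.00794747]
[-0.06, -0.041, 0.014] [[223. 149.]]
[-0.06, 0.041, 0.014] [[405. 149.]]
[-0.052, -0.032, 0.034] [[236. 174.]]
[-0.052, 0.032, 0.034] [[392. 174.]]
```

View pics/w5.png

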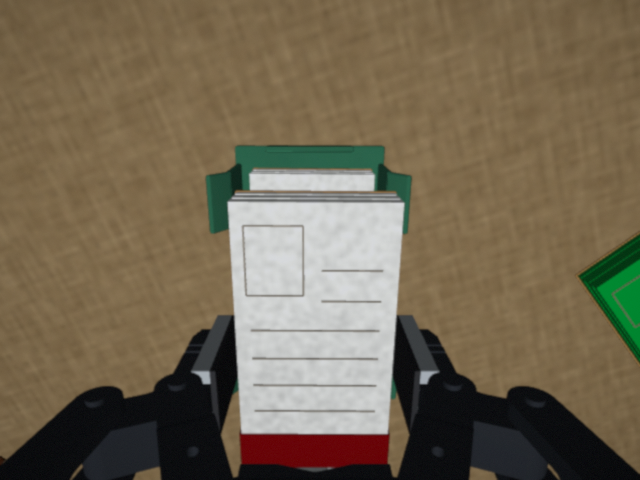

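The view shows the lip at 236..385 with its outer edge at row 146, the flared guides at 207..411 covering rows 174..232, and the spare pad's front at row 170. I'll convert these to tray offsets.

```bash
python3 - <<'E'
from h import *
s=dict(position=[0.47669546,-0.16599809,0.08116073],orientation=[1.62358904e-01,9.86730541e-01,-3.4e-04,1.52e-03])
for flat in(0,1):
    if flat: s['orientation']=[.16236,.98673,0,0]
    for n,a,z,x in(('lip',[310.5,146],.014,-.060),('guide front',[309,174],.044,-.052),('guide rear',[309,232],.044,-.028),('spare',[312,170],.023,-.052)):
        T=tool(px2w('wrist',[a],z,s),s)[0]; print(n,'tray origin in tool mm: x',((T[0]+x)*1000).round(1),'y',(T[1]*1000).round(1))
E
```

```text
lip tray origin in tool mm: x 2.7 y -1.4
guide front tray origin in tool mm: x 2.7 y -1.7
guide rear tray origin in tool mm: x 3.4 y -1.8
spare tray origin in tool mm: x 1.3 y -0.7
lip tray origin in tool mm: x 2.7 y -1.4
guide front tray origin in tool mm: x 2.6 y -1.7
guide rear tray origin in tool mm: x 3.3 y -1.8
spare tray origin in tool mm: x 1.3 y -0.7
```

Emit:
{"method": "drive_tool", "body": {
  "moves": [0.4,-0.18,0,0,0,0,0.8,0,0,0,0.8,0,0,0,0.8,0,0,0,0.7,0,0,0,0,0]
}}

```text
time: 14.6
position: [0.4705, -0.1659, 0.0474]
orientation: [0.163, 0.987, 0.0, -0.001]
wrist_force: [-0.2, 0.3, -1.6]
grip_width: 0.0549
grasp_force: 33.0
```

Emit:
{"method": "drive_tool", "body": {
  "moves": [0,0,0.2,0,0,0,0,0]
}}

```text
time: 14.85
position: [0.4713, -0.1663, 0.0466]
orientation: [0.163, 0.987, 0.0, 0.0]
wrist_force: [-0.2, 0.1, -0.6]
grip_width: 0.055
grasp_force: 33.0
```

Emit:
{"method": "drive_tool", "body": {
  "moves": [0,0,0.2,0,0,0,0,0]
}}

```text
time: 15.1
position: [0.4711, -0.1662, 0.0444]
orientation: [0.163, 0.987, 0.0, -0.0]
wrist_force: [-0.6, -0.4, -1.6]
grip_width: 0.0547
grasp_force: 33.0
```

Emit:
{"method": "drive_tool", "body": {
  "moves": [0,0,0.15,0,0,0,0,0]
}}

```text
time: 15.35
position: [0.4711, -0.1662, 0.0428]
orientation: [0.163, 0.987, 0.0, -0.0]
wrist_force: [0.6, -0.6, -2.1]
grip_width: 0.0547
grasp_force: 33.0
```

Emit:
{"method": "drive_tool", "body": {
  "moves": [0,0,0.15,0,0,0,0,0]
}}

```text
time: 15.6
position: [0.4713, -0.1663, 0.0421]
orientation: [0.163, 0.987, -0.0, 0.0]
wrist_force: [-1.7, 0.0, 3.1]
grip_width: 0.0553
grasp_force: 33.4
```

Emit:
{"method": "drive_tool", "body": {
  "moves": [0,0,0,0,0,0,0,0,0,0,0,0],
  "jaw": 6.8
}}

```text
time: 15.98
position: [0.4712, -0.1662, 0.0413]
orientation: [0.163, 0.987, 0.0, -0.0]
wrist_force: [1.2, -0.1, -0.3]
grip_width: 0.0682
grasp_force: 0.0
```

Emit:
{"method": "drive_tool", "body": {
  "moves": [0,0,-1,0,0,0,-2,0,0,0,-4,0,0,0,-5,0,1,0,-5,0,0,0,0,0,0,0,0,0]
}}

```text
time: 16.85
position: [0.4616, -0.163, 0.2117]
orientation: [0.163, 0.987, -0.0, 0.0]
wrist_force: [0.0, 1.2, -0.7]
grip_width: 0.0678
grasp_force: 0.0
```

```bash
python3 - <<'E'
from h import *
s=readout.observe();im=save('wrist','w6.png');print(s['time'],s['position'],s['orientation'])
E
```

```text
16.85 [ 0.46159012 -0.16295705  0.21167964] [ 1.62653682e-01  9.86683183e-01 -4.67924197e-05  2.73341152e-04]
```

View pics/w6.png

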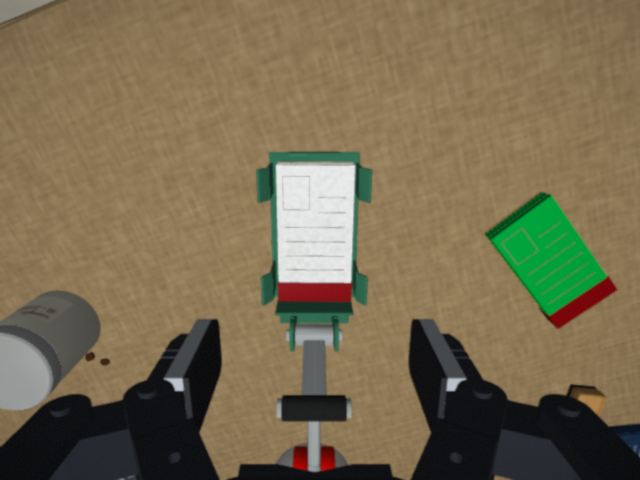

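The fresh pad lies between the guides. Its front edge is at row 163 (275..357), its bound edge at row 303 (278..352), the guides span 257..372, and the arm is open. I'll check the numbers.

```bash
python3 - <<'E'
from h import *
s=dict(position=[0.46159012,-0.16295705,0.21167964],orientation=[.16265,.98668,-4.7e-5,2.7e-4])
f=lambda uv,z:1000*tool(px2w('wrist',[uv],z,s),s)[0][:2]
for n,uv,z in(('pad front',(316,163),.041),('pad bound',(315,303),.041),('lip -60',(315,153),.014),('guides front -52',(314.5,168),.044),('guide rear +52',(314.5,304),.044),('wall 56',(314.5,304),.048),('knob',(314,458),.121)): print(n,f(uv,z).round(1))
E
```

```text
pad front [42.6  1.4]
pad bound [-64.    0.7]
lip -60 [46.7  0.7]
guides front -52 [39.5  0.3]
guide rear +52 [-63.4   0.3]
wall 56 [-61.5   0.3]
knob [-135.6    0. ]
```

The pad looks to be about 3-6 mm short of the wall. I'll nudge it back gently with the closed fingertips until it touches the wall.

Emit:
{"method": "drive_tool", "body": {
  "moves": [3,0.1,0,0,3.2,0,0,0,0,0,4,0,0,0,4,0,0,0,4,0,0,0,2.7,0,0,0,2,0,0,0,0,0,0,0,0,0],
  "jaw": 0,
  "force": 20
}}

```text
time: 18.02
position: [0.4032, -0.1421, 0.0444]
orientation: [0.163, 0.987, 0.0, -0.0]
wrist_force: [0.7, -1.0, 0.3]
grip_width: 0.0001
grasp_force: 0.0
```

Emit:
{"method": "drive_tool", "body": {
  "moves": [-0.3,0,0,0,-0.3,0,0,0,-0.2,0,0,0,0,0,0,0]
}}

```text
time: 18.52
position: [0.4112, -0.1448, 0.0447]
orientation: [0.163, 0.987, -0.0, 0.0]
wrist_force: [0.7, -0.5, -0.2]
grip_width: 0.0001
grasp_force: 0.0
```

Emit:
{"method": "drive_tool", "body": {
  "moves": [-0.1,0,0,0,-0.1,0,0,0,0,0,0,0]
}}

```text
time: 18.9
position: [0.4127, -0.1454, 0.0444]
orientation: [0.163, 0.987, 0.0, -0.0]
wrist_force: [-1.1, 0.3, 0.3]
grip_width: -0.0004
grasp_force: 0.4
```

Emit:
{"method": "drive_tool", "body": {
  "moves": [-0.1,0,0,0,-0.1,0,0,0,0,0,0,0]
}}

```text
time: 19.27
position: [0.4149, -0.1461, 0.0445]
orientation: [0.163, 0.987, 0.0, 0.0]
wrist_force: [-0.4, 0.5, 0.7]
grip_width: -0.0001
grasp_force: 0.1
```

Emit:
{"method": "drive_tool", "body": {
  "moves": [-0.1,0,0,0,0,0,0,0]
}}

```text
time: 19.52
position: [0.4158, -0.1464, 0.0445]
orientation: [0.163, 0.987, 0.0, 0.0]
wrist_force: [0.2, -0.0, -0.4]
grip_width: -0.0
grasp_force: 0.1
```

Emit:
{"method": "drive_tool", "body": {
  "moves": [-0.1,0,0,0,0,0,0,0]
}}

```text
time: 19.77
position: [0.4167, -0.1467, 0.0445]
orientation: [0.163, 0.987, 0.0, 0.0]
wrist_force: [-1.1, 0.7, 0.3]
grip_width: 0.0002
grasp_force: 0.1
```

Emit:
{"method": "drive_tool", "body": {
  "moves": [-0.1,0,0,0,0,0,0,0]
}}

```text
time: 20.02
position: [0.4176, -0.147, 0.0445]
orientation: [0.163, 0.987, 0.0, 0.0]
wrist_force: [-0.3, 0.4, 0.3]
grip_width: 0.0001
grasp_force: 0.1
```

Emit:
{"method": "drive_tool", "body": {
  "moves": [-0.1,0,0,0,0,0,0,0]
}}

```text
time: 20.27
position: [0.4177, -0.147, 0.0444]
orientation: [0.163, 0.987, 0.0, -0.001]
wrist_force: [-5.3, 0.8, 3.2]
grip_width: 0.0002
grasp_force: 2.3
```

Emit:
{"method": "drive_tool", "body": {
  "moves": [-0.1,0,0,0,0,0,0,0]
}}

```text
time: 20.52
position: [0.4178, -0.147, 0.0443]
orientation: [0.163, 0.987, 0.0, -0.002]
wrist_force: [-8.2, 2.1, 6.0]
grip_width: 0.0003
grasp_force: 3.7
```

The pad is touching the wall, so I'll back off and check the view again.

Emit:
{"method": "drive_tool", "body": {
  "moves": [0.5,0,0,0,0.7,0,0,0,0,0,-3,0,0,0,-5,0,0,0,-5,0,-2.8,-0.1,-3.7,0,-3,0,0,0,0,0,0,0,0,0,0,0],
  "jaw": 5
}}

```text
time: 21.65
position: [0.4619, -0.163, 0.2108]
orientation: [0.163, 0.987, 0.0, -0.001]
wrist_force: [0.0, 0.5, 0.4]
grip_width: 0.05
grasp_force: 0.0
```

```bash
python3 - <<'E'
from h import *
s=readout.observe();im=save('wrist','w7.png');print(s['time'],s['position'],s['orientation'])
print('to knob2.2',(100*tool([0,0,0],s)).round(1))
E
```

```text
21.65 [ 0.46194715 -0.16302171  0.21076642] [ 1.62640717e-01  9.86685064e-01  2.69657347e-04 -7.14017063e-04]
to knob2.2 [49.   0.6 21.2]
```

View pics/w7.png

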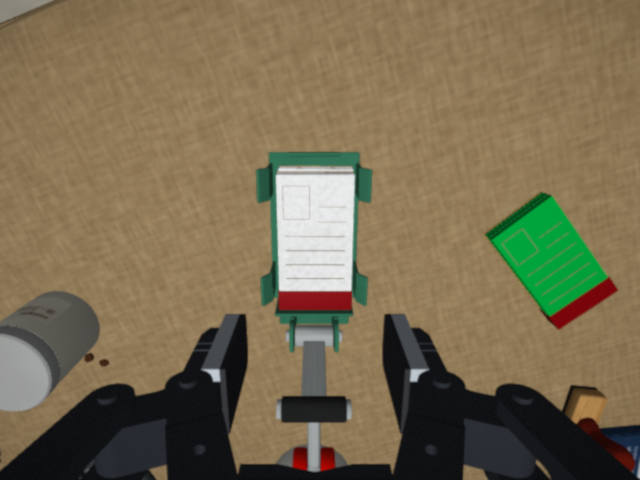

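The pad is now up against the wall and centred: 277..355 against guides at 257..372. Next I'll re-grip the knob.

Emit:
{"method": "drive_tool", "body": {
  "moves": [-5,0,0,0,-5,0,0,0,-4.5,0,0,0,0,0,3,0,0,0,3,0,0,0,2.6,0,0,0,0,0]
}}

```text
time: 22.58
position: [0.5975, -0.2089, 0.1221]
orientation: [0.163, 0.987, 0.001, -0.003]
wrist_force: [0.0, -0.2, -0.8]
grip_width: 0.0501
grasp_force: 0.0
```

Emit:
{"method": "drive_tool", "body": {
  "moves": [0,0,0,0,0,0,0,0,0,0,0,0,0,0,0,0],
  "jaw": 2,
  "force": 30
}}

```text
time: 23.08
position: [0.6004, -0.2106, 0.1274]
orientation: [0.163, 0.987, -0.001, 0.001]
wrist_force: [-3.1, -1.4, 4.7]
grip_width: 0.0262
grasp_force: 35.6
```

```bash
python3 - <<'E'
from h import *
a=np.radians(np.arange(46.9,158,5)); k=np.c_[np.cos(a),np.sin(a)]*8.9
d=-np.diff(k,axis=0)
print(len(d),[[x,0,z,0] for x,z in d.round(2).tolist()])
E
```

```text
22 [[0.59, 0, -0.51, 0], [0.63, 0, -0.45, 0], [0.67, 0, -0.4, 0], [0.7, 0, -0.34, 0], [0.73, 0, -0.27, 0], [0.75, 0, -0.21, 0], [0.76, 0, -0.14, 0], [0.77, 0, -0.08, 0], [0.78, 0, -0.01, 0], [0.77, 0, 0.06, 0], [0.77, 0, 0.13, 0], [0.75, 0, 0.19, 0], [0.73, 0, 0.26, 0], [0.71, 0, 0.32, 0], [0.68, 0, 0.38, 0], [0.64, 0, 0.44, 0], [0.6, 0, 0.49, 0], [0.55, 0, 0.54, 0], [0.51, 0, 0.59, 0], [0.45, 0, 0.63, 0], [0.4, 0, 0.67, 0], [0.34, 0, 0.7, 0]]
```

Emit:
{"method": "drive_tool", "body": {
  "moves": [0.59,0,-0.51,0,0.63,0,-0.45,0,0.67,0,-0.4,0,0.7,0,-0.34,0,0.73,0,-0.27,0,0.75,0,-0.21,0,0.76,0,-0.14,0,0.77,0,-0.08,0,0.78,0,-0.01,0]
}}

```text
time: 24.2
position: [0.5387, -0.1896, 0.1513]
orientation: [0.163, 0.987, -0.001, 0.0]
wrist_force: [-2.2, -3.8, 7.9]
grip_width: 0.0263
grasp_force: 35.9
```

Emit:
{"method": "drive_tool", "body": {
  "moves": [0.77,0,0.06,0,0.77,0,0.13,0,0.75,0,0.19,0,0.73,0,0.26,0,0.71,0,0.32,0,0.68,0,0.38,0,0.64,0,0.44,0,0.6,0,0.49,0]
}}

```text
time: 25.2
position: [0.4833, -0.1708, 0.1253]
orientation: [0.163, 0.987, 0.0, -0.003]
wrist_force: [-2.3, -4.1, -1.5]
grip_width: 0.0261
grasp_force: 34.9
```

Emit:
{"method": "drive_tool", "body": {
  "moves": [0.55,0,0.54,0,0.51,0,0.59,0,0.45,0,0.63,0,0.2,0,0.34,0,0.2,0,0.33,0,0,0,0,0]
}}

```text
time: 25.95
position: [0.4671, -0.1653, 0.1011]
orientation: [0.163, 0.987, -0.0, -0.001]
wrist_force: [0.1, -4.8, -2.7]
grip_width: 0.0262
grasp_force: 34.7
```

Emit:
{"method": "drive_tool", "body": {
  "moves": [0.09,0,0.18,0,0.09,0,0.18,0,0,0,0,0]
}}

```text
time: 26.32
position: [0.4659, -0.1648, 0.0983]
orientation: [0.163, 0.987, -0.0, -0.0]
wrist_force: [-0.6, -4.6, -1.4]
grip_width: 0.0266
grasp_force: 34.9
```

Emit:
{"method": "drive_tool", "body": {
  "moves": [0.08,0,0.18,0,0,0,0,0]
}}

```text
time: 26.58
position: [0.4658, -0.1648, 0.0981]
orientation: [0.163, 0.987, -0.001, 0.001]
wrist_force: [-0.5, -5.0, 5.3]
grip_width: 0.0264
grasp_force: 35.6
```

Emit:
{"method": "drive_tool", "body": {
  "moves": [0.08,0,0.18,0,0,0,0,0]
}}

```text
time: 26.82
position: [0.4658, -0.1648, 0.098]
orientation: [0.163, 0.987, -0.001, 0.002]
wrist_force: [-2.3, -3.7, 10.9]
grip_width: 0.0262
grasp_force: 36.4
```

Emit:
{"method": "drive_tool", "body": {
  "moves": [0.05,0,0.12,0,0,0,0,0]
}}

```text
time: 27.08
position: [0.4658, -0.1648, 0.0979]
orientation: [0.163, 0.987, -0.001, 0.003]
wrist_force: [-3.0, -4.1, 14.0]
grip_width: 0.0264
grasp_force: 36.9
```

The bar is resting on the pad. I'll relieve the load, release and withdraw.

Emit:
{"method": "drive_tool", "body": {
  "moves": [-0.12,0,-0.28,0,0,0,0,0]
}}

```text
time: 27.32
position: [0.4658, -0.1648, 0.0981]
orientation: [0.163, 0.987, -0.001, 0.001]
wrist_force: [-1.3, -4.1, 5.8]
grip_width: 0.0258
grasp_force: 35.7
```

Emit:
{"method": "drive_tool", "body": {
  "moves": [0,0,0,0,0,0,0,0,0,0,0,0],
  "jaw": 5
}}

```text
time: 27.7
position: [0.465, -0.1634, 0.0962]
orientation: [0.162, 0.987, 0.001, -0.001]
wrist_force: [0.4, -1.0, -1.0]
grip_width: 0.0499
grasp_force: 0.0
```

Emit:
{"method": "drive_tool", "body": {
  "moves": [0,0,-1,0,0,0,-3,0,0,0,-5,0,0,0,-4,0,1,0,0,0,0,0,0,0,0,0,0,0]
}}

```text
time: 28.58
position: [0.4552, -0.1607, 0.2253]
orientation: [0.163, 0.987, 0.001, -0.001]
wrist_force: [0.2, -0.1, -0.7]
grip_width: 0.0501
grasp_force: 0.0
```

```bash
python3 - <<'E'
from h import *
s=readout.observe();im=save('wrist','w8.png').astype(int);print(s['time'],s['position'],s['wrist_force'])
r,g,b=im[...,0],im[...,1],im[...,2]
def box(n,m):
    ys,xs=np.nonzero(m[120:330,230:400]);print(n,len(xs),xs.min()+230,xs.max()+230,ys.min()+120,ys.max()+120,xs.mean()+230,ys.mean()+120)
box('bright red',(r>180)&(g<60));box('dark red',(r>90)&(r<170)&(g<40));box('white',(r>200)&(g>200)&(b>190));box('black',(r<40)&(g<40)&(b<40))
t=R.from_quat(s['orientation']).as_matrix()
T=R.from_euler('z',-18.75,degrees=True).as_matrix();o=np.array([.4735,-.1665,0])
for j in(.0,.28,.5):
    a=np.radians(172.9)-j;print(j,w2px('wrist',[o+T@np.array([.07+.089*np.cos(a),0,.056+.089*np.sin(a)])],s).round())
E
```

```text
28.575 [ 0.4551918  -0.16067128  0.22529534] [ 0.2047447  -0.14275427 -0.72798996]
bright red 758 293 334 239 268 313.37335092348286 253.83905013192611
dark red 932 280 348 232 309 314.33690987124464 287.5557939914163
white 5314 278 351 176 291 314.8535942792623 225.06172374858863
black 328 234 395 245 329 313.8841463414634 306.54573170731703
0.0 [[314. 229.]]
0.28 [[314. 248.]]
0.5 [[314. 272.]]
```

The knob and pad are where a resting bar should put them, and the gripper is clear, so I'm handing the job in.

```bash
python3 -c "
from rig import job
print(job.sign_off())"
```

```text
the job is handed in; nothing more can be done
None
```

I handed the job in, but no verdict came back: the fresh pad lies between the guides with its bound edge against the back wall, the arm was brought down under grip until its bar rested on the pad, and I kept clear of the stamp, cup and tin.

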